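# Load the pink tube rack into the mixer bay

## Robot

A 6-joint arm with a two-finger parallel gripper is mounted at the origin on the work surface. World frame = base frame: x ahead of the robot, y to its left, z up, the work surface at z = 0. Lengths are in m, angles in rad, forces in N, time in s.
With the tool pointing down it reaches from about 0.4 to 0.925 m from the base axis. Payload 12.5 kg.
Tool frame: the origin (TCP) lies at the very end of the fingers, on their centre line; the grasp point (between the pads) lies ctrl.grip_depth behind it (ctrl.grip_depth is the distance from the TCP to the grasp point, in m); z points along the fingers, y is the line along which they close (so a half turn about z gives the same grasp; the last joint's range is limited). The gripper opens to 95 mm and grips with 3 to 60 N. Pads are 20 mm wide; open, the fingers measure 119 mm over their backs; the gripper's body (75 mm by 180 mm) begins 59 mm behind the grasp point.
Start: joints at [-1.287, 0.491, 1.559, -0, 1.092, -0.106], TCP at [0.238, -0.578, 0.215] pointing down, gripper open.
Joint ranges: [-3.1, 3.1], [-0.84, 2.19], [0.05, 2.79], [-1.13, 4.28], [0.06, 2.93], [-2.69, 2.69]. Speed limits (rad/s): [2.22, 2.22, 2.79, 3.14, 3.14, 3.14].

## Interface

Orientations are given as a unit quaternion [w, x, y, z].
In Python, from bench import ctrl, viewer gives the robot as it stands.
- The arm moves only by the tool carry_out, never from a script. Its argument "steps" is a list of rows, each a list of 7 numbers: the shift along the tool's x, y, z in cm, then the turn, a rotation vector about the tool's x, y, z in degrees, then the opening, from -1 (shut) to 1 (fully open). A call has exactly 10 rows; each row is the pose to reach, as a shift and turn from the pose commanded when the call began, along the tool's axes at that moment; what a row does not reach only later rows make up. A row lasts 1/8 s, in which the tool goes at most 62.5 mm and 10.7 degrees, less where a joint would pass 70% of its speed; a pose out of reach is approached as far as the arm can. A call with a gripper value outside its range is refused whole. The fingers move at their own pace and stop on an object; the grip force is fixed at half the most. Time passes only in rows, so rows that repeat a pose let the fingers close, or fill a call up. It gives the time, the measured TCP pose, the force, the opening and the grip force at its end, in the units of the state.
- ctrl.state(): the state, without advancing time (a new reading comes with each control period).
- viewer.camera(name): name is "scene" or "side" or "wrist"; returns a dict with "color" (400x640x3 uint8, red, green, blue), "depth" (400x640 float32, m along the optical axis (not along the pixel's ray), 0 where there is no reading), "camera_matrix" (3x3 intrinsics, pixels), "k1" (the pictures are not rectified: a ray, as slopes to the right and down, at radius r is drawn at 1 + k1 r^2 times it, then the intrinsics apply), "rvec" (rotation vector, rad) and "tvec" (3), from world to camera coordinates, as OpenCV has them; the wrist camera has in their place "hand_eye" (4x4, takes a point from camera to tool coordinates, whose origin is the TCP and whose axes are the flange's). Camera axes: x right, y down, z forward; pixel columns grow to the right and rows downward; lengths in m; the calibration is good to about 2 mm. A picture is of the moment at which its call begins: read the wrist's pose just before it.
- ctrl.close_job(): hands the job in; it is judged then, once.
The state is a dict: "time_s": time; "joint_pos": joint angles; "qd": joint speeds; "joint_efforts": joint torques, N m; "position": TCP position; "ee_rot": TCP orientation; "force": force on the tool from outside, world axes, zero at the start; "wrist_torque": the same for the moment, N m; "finger_gap": opening from 0.0 (shut) to 1.0 (fully open); "grip_force": force on a finger pad.
Only numpy, scipy, OpenCV 4.12 (cv2) and the standard library are available. Lean on these libraries where they do the work, as an engineer would, in place of code of your own. Each camera call takes 0.05 s, during which the arm holds its last target. There are 200 camera calls.

## Task

Load the pink tube rack into the empty bay on top of the white bench mixer: keep it upright, lower it in with the gripper rather than dropping it, and leave it let go, flat on the bay floor and square inside the metal rim (either way round). Leave the green rack and the red-lidded jar where they stand.

Things in the scene. Friction and masses are not known exactly. Their poses are not given: they have to be found in the camera images.
- pink_rack_center (a point): Centre, half-way up (24 mm over its underside), of the pink tube rack: a loose rigid block 96 mm long (its x), 50 wide (its y), 48 tall (z up), about 0.16 kg, with a white band round it, standing on the bench. Six white tube caps stand 6 mm above its top. Grip it across the 50 mm width at mid-length.
- bay (a point): Centre of the bay's floor, 45 mm above the bench, on a fixed white mixer (150 x 140 mm; console with a 50 mm high blue knob at -x). Bay: 110 mm long (x) by 64 wide (y), 7 mm spare round the rack; aluminium rim 16 mm high, 10 thick, closed at both ends; each long side has a 66 mm cut-out at its middle, open to floor level, for the fingers. Seated, the rack's centre is 24 mm above this point.
- green_rack_center (a point): Centre, half-way up, of a green tube rack with yellow caps, same sizes as the pink one; loose, a bystander to be left alone.
- jar_center (a point): Centre, half-way up, of a white jar with a red lid, 56 mm across and 75 mm tall, standing upright; loose, a bystander to be left alone.
There are look-alikes about, which are no part of the job. Leave any purple look-alike of the part that bears pink_rack_center alone.

How it is judged:
By the outcome, as a careful person would: the job done as asked, in the order asked, and still so for the second after the job is handed in, with the robot touching nothing.
It also fails if it takes over 38 s, if anything falls off the work surface, if the arm or the gripper's body presses on something with over 40 N, if the wrist force passes 120 N, or if a joint passes its speed limit or range.

## Working session

There is one attempt and no reset: what is moved stays moved. The work goes in short steps, Python scripts to look and compute and a tool call to move; the robot and the scene stay as the last step left them, time stands still between calls to the robot, and variables do not carry over. Pictures are saved under pics/ and viewed, at most 10 in all, crops included, and the job is handed in when it is done.

Besides the shell and the picture viewer there is one more tool, called after ">>>" by a JSON object that holds its "method" and its "body", one argument or row to a line. carry_out: Moves the arm, as the interface text tells. Its arguments: {"type":"object","properties":{"steps":{"type":"array","items":{"type":"array","items":{"type":"number"}}}},"required":["steps"]}

```bash
mkdir -p pics; ls; python3 - <<'E'
from bench import ctrl, viewer
import cv2, numpy as np
print(ctrl.state(), ctrl.grip_depth)
for n in ["scene","side"]:
    c=viewer.camera(n); cv2.imwrite(f"pics/{n}0.png",c["color"][:,:,::-1]); np.savez(f"{n}0.npz",**c)
    print(n,c["camera_matrix"],c["k1"],c["rvec"],c["tvec"])
E
```

```text
pics
{'time_s': 0.0, 'joint_pos': array([-1.28661235e+00,  4.91567901e-01,  1.55948115e+00, -1.58892495e-05,
        1.09170984e+00, -1.05628450e-01]), 'qd': array([ 0.00066205,  0.00031544, -0.00093612,  0.00065379, -0.00042751,
        0.00043943]), 'joint_efforts': array([ 2.39918532e-03, -6.12644148e+01, -2.58175617e+01,  6.92441245e-02,
        4.82554967e-02, -1.19432270e-04]), 'position': array([ 0.23743626, -0.57785871,  0.21404566]), 'ee_rot': array([-5.80166449e-04,  9.81064961e-01,  1.93678089e-01, -5.90102521e-05]), 'force': array([-0.67629496,  0.48679794, -0.31643038]), 'wrist_torque': array([-0.08568018, -0.00247073, -0.0149416 ]), 'grip_force': 0.0, 'finger_gap': 0.9985535377444011} 0.0188
scene [[445.16935705   0.         323.86795498]
 [  0.         445.16935705 201.40783855]
 [  0.           0.           1.        ]] -0.0741207223676656 [ 1.93832535  1.15818258 -0.58220766] [-0.25292648 -0.19815416  1.38193866]
side [[500.14241673   0.         312.56297155]
 [  0.         500.14241673 197.36924212]
 [  0.           0.           1.        ]] 0.0011573831755132922 [ 2.3115072  -0.20422543  0.11379592] [-0.48575448  0.116361    1.12883748]
```

View pics/scene0.png

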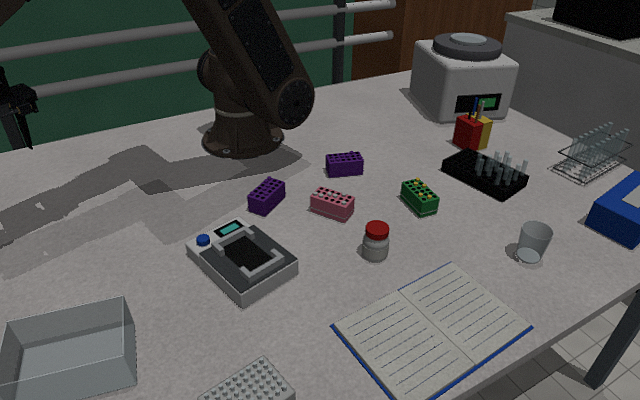

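View pics/side0.png

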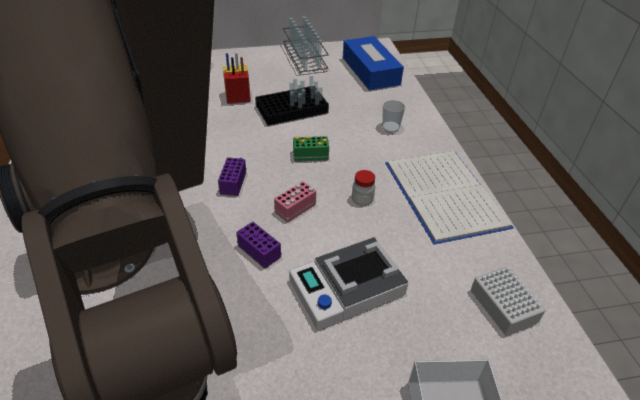

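The scene view shows three rack candidates: purple (267,196), purple (345,164) and pink (332,203). In the side view they are at (259,244), (232,176) and (296,200). The pink one with white caps fits the description. The mixer, with its dark bay, is at about (242,260) in the scene view and (362,270) in the side view. I'll confirm with an enlarged crop and measure from depth.

```bash
cat > h.py <<'E'
import cv2, numpy as np
def cloud(c, T=None):
    "world points (HxWx3) from depth; T = camera-to-world for the wrist"
    h,w=c["depth"].shape; u,v=np.meshgrid(np.arange(w),np.arange(h))
    p=np.stack([u,v],-1).reshape(-1,1,2).astype(float)
    s=cv2.undistortPoints(p,c["camera_matrix"],np.array([float(c["k1"]),0,0,0]))[:,0]
    P=np.c_[s,np.ones(len(s))]*c["depth"].reshape(-1,1)
    if T is None:
        R=cv2.Rodrigues(c["rvec"])[0]; P=(P-np.ravel(c["tvec"]))@R
    else: P=P@T[:3,:3].T+T[:3,3]
    P[c["depth"].ravel()==0]=np.nan
    return P.reshape(h,w,3)
def rect(pts):
    r=cv2.minAreaRect((pts[:,:2]*1000).astype(np.float32)); (x,y),(a,b),t=r
    if a<b: a,b,t=b,a,t+90
    return np.round([x,y,a,b,(t+90)%180-90],1)
E
python3 - <<'E'
from h import *
out=[]
for n,bb in [("scene",(180,140,460,310)),("side",(210,120,430,330))]:
    c=dict(np.load(n+"0.npz")); W=cloud(c); hsv=cv2.cvtColor(c["color"],cv2.COLOR_RGB2HSV)
    print(n,"bench z",np.nanmedian(W[240:250,300:330,2]) if n=="scene" else np.nanmedian(W[220:240,330:340,2]))
    x0,y0,x1,y1=bb
    def M(lo,hi): 
        m=cv2.inRange(hsv,lo,hi); k=np.zeros_like(m); k[y0:y1,x0:x1]=m[y0:y1,x0:x1]; return k>0
    for name,m in [("pink",M((160,60,60),(178,200,255))),("green",M((45,80,30),(80,255,255))),("red",M((0,150,80),(6,255,255))),("blue",M((105,150,80),(120,255,255)))]:
        l,lab,st,ce=cv2.connectedComponentsWithStats(cv2.morphologyEx(m.astype(np.uint8),cv2.MORPH_CLOSE,np.ones((7,7))))
        for i in range(1,l):
            if st[i,4]<40: continue
            P=W[(lab==i)]; P=P[np.isfinite(P[:,0])]
            T=P[P[:,2]>np.percentile(P[:,2],90)-.012]
            print(name,ce[i].round(),st[i,4],"z95",np.percentile(P[:,2],95).round(4),rect(T) , "ctr",T.mean(0).round(3))
    cr=c["color"][bb[1]:bb[3],bb[0]:bb[2],::-1]; cv2.imwrite(f"pics/{n}c.png",cv2.resize(cr,None,fx=2.7,fy=2.7,interpolation=cv2.INTER_CUBIC))
    for p in ([(232,248),(245,250),(262,262),(203,240),(230,229)] if n=="scene" else [(362,265),(340,262),(311,280),(324,301),(385,270)]): print(p,W[p[1],p[0]].round(3))
E
```

```text
scene bench z -0.0020813171620454214
pink [332. 204.] 1121 z95 0.0504 [462.8  57.   94.5  53.7  32.1] ctr [0.468 0.055 0.046]
green [419. 198.] 1002 z95 0.0492 [538.5 259.5  96.6  52.   -6.8] ctr [0.544 0.255 0.045]
red [377. 227.] 269 z95 0.0744 [634.6  66.2  47.2  44.4 -22.6] ctr [0.635 0.066 0.073]
blue [202. 238.] 81 z95 0.0494 [ 470.3 -255.5   24.1   23.8    9.8] ctr [ 0.47  -0.256  0.048]
(232, 248) [ 0.524 -0.21   0.044]
(245, 250) [ 0.541 -0.189  0.042]
(262, 262) [ 0.593 -0.173  0.046]
(203, 240) [ 0.479 -0.257  0.049]
(230, 229) [ 0.454 -0.191  0.035]
side bench z -0.0012647176521340512
pink [295. 201.] 1061 z95 0.0509 [460.1  56.3  97.   52.9  32.8] ctr [0.459 0.051 0.046]
green [311. 148.] 786 z95 0.0502 [536.3 257.3  92.9  53.6  -7.2] ctr [0.535 0.253 0.046]
red [365. 177.] 204 z95 0.0762 [634.   63.7  50.3  45.7  57.7] ctr [0.634 0.063 0.074]
blue [409. 201.] 113 z95 0.0043 [747.5  51.9 277.8   6.9 -85.6] ctr [0.748 0.039 0.001]
blue [324. 301.] 118 z95 0.0511 [ 469.2 -257.5   27.    21.8   79.3] ctr [ 0.469 -0.259  0.049]
(362, 265) [ 0.565 -0.182  0.046]
(340, 262) [ 0.522 -0.164  0.043]
(311, 280) [ 0.454 -0.196  0.037]
(324, 301) [ 0.468 -0.26   0.05 ]
(385, 270) [ 0.604 -0.213  0.058]
```

View pics/sidec.png

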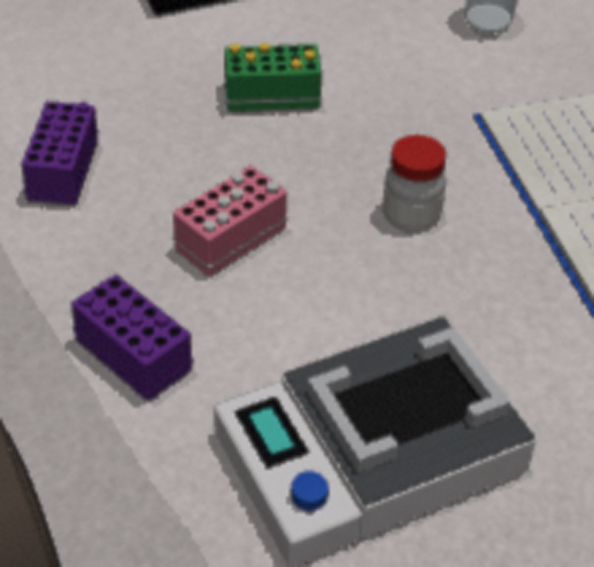

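The crop confirms it: the pink rack with six white caps sits at side (296,200), with the purple look-alikes left of it and the empty dark bay at (362,265). Next I measure the rim and the purple racks.

```bash
python3 - <<'E'
from h import *
for n in ["scene","side"]:
    c=dict(np.load(n+"0.npz")); W=cloud(c); hsv=cv2.cvtColor(c["color"],cv2.COLOR_RGB2HSV)
    near=(np.hypot(W[...,0]-.56,W[...,1]+.19)<.11)
    m=near&(W[...,2]>.055)&(W[...,2]<.075)
    l,lab,st,ce=cv2.connectedComponentsWithStats(cv2.morphologyEx(m.astype(np.uint8),cv2.MORPH_OPEN,np.ones((2,2))))
    k=np.isin(lab,[i for i in range(1,l) if st[i,4]>8]); print(n,"rim",k.sum(),rect(W[k]),"z",np.median(W[k][:,2]))
    d=near&(hsv[...,2]<45)&(W[...,2]<.055)&(W[...,2]>.035)
    l,lab,st,ce=cv2.connectedComponentsWithStats(d.astype(np.uint8)); i=1+st[1:,4].argmax(); print("floor",st[i,4],rect(W[lab==i]),np.median(W[lab==i][:,2]))
    p=cv2.inRange(hsv,(125,80,20),(150,255,255)); l,lab,st,ce=cv2.connectedComponentsWithStats(p)
    for i in range(1,l):
        if st[i,4]>200: 
            P=W[lab==i]; P=P[np.isfinite(P[:,0])]; print("purple",rect(P[P[:,2]>.036]))
E
```

```text
scene rim 590 [ 560.2 -185.4  129.2   94.3   14.9] z nan
floor 977 [ 551.8 -192.    96.8   66.6   14.8] 0.04343450125530522
purple [317.6 176.4  96.6  53.2  73.7]
purple [359.2 -67.6 100.4  49.1 -55.5]
side rim 598 [ 577.1 -181.5  187.   100.    28.6] z nan
floor 1058 [ 563.7 -189.5  103.2   66.4   14.4] 0.04419402639790291
purple [316.2 173.9  98.7  48.5  72.8]
purple [357.5 -69.1  98.2  51.1 -56.4]
```

>>> {"method": "carry_out", "body": {
  "steps": [
    [4.7, -2.5, -2, 0, 0, 0, 1],
    [9.8, -5.2, -4, 0, 0, 0, 1],
    [14.9, -8, -5, 0, 0, 0, 1],
    [20, -10.7, -5, 0, 0, 0, 1],
    [25.1, -13.4, -5, 0, 0, 0, 1],
    [30.2, -16.1, -5, 0, 0, 0, 1],
    [35.3, -18.9, -5, 0, 0, -3, 1],
    [40.4, -21.6, -5, 0, 0, -6, 1],
    [44.7, -23.9, -5, 0, 0, -10, 1],
    [44.7, -23.9, -5, 0, 0, -10, 1]
  ]
}}

```text
time_s: 1.35
position: [0.5615, -0.1846, 0.2641]
ee_rot: [-0.0, 0.96, 0.281, -0.0]
force: [0.2, 0.7, 0.5]
finger_gap: 1.001
grip_force: 0.0
```

```bash
cat >> h.py <<'E'
from scipy.spatial.transform import Rotation as Rn
def tool(s):
    T=np.eye(4); T[:3,:3]=Rn.from_quat(np.asarray(s["ee_rot"]),scalar_first=True).as_matrix(); T[:3,3]=s["position"]; return T
def snap(name):
    from bench import ctrl, viewer
    s=ctrl.state(); c=viewer.camera("wrist"); T=tool(s)
    cv2.imwrite(f"pics/{name}.png",c["color"][:,:,::-1]); np.savez(name+".npz",T=T,**c)
    print("t",s["time_s"],"pos",s["position"].round(4),"yaw",np.degrees(np.arctan2(T[1,0],T[0,0])).round(2),"qd",np.abs(s["qd"]).max().round(3))
    return c,T,cloud(c,T@c["hand_eye"])
def go(T,p,yaw):
    d=T[:3,:3].T@(np.array(p)-T[:3,3]); print("shift cm",(d*100).round(2),"turn",((-(yaw-np.degrees(np.arctan2(T[1,0],T[0,0])))+90)%180-90).round(2))
E
python3 - <<'E'
from h import *
c,T,W=snap("w1"); print(c["hand_eye"].round(3)); go(T,(.461,.0565,.16),32.4)
E
```

```text
t 1.35 pos [ 0.5615 -0.1846  0.2641] yaw 32.59 qd 0.059
[[ 0.001 -0.97  -0.241  0.068]
 [ 1.     0.001  0.001  0.   ]
 [-0.001 -0.241  0.97  -0.17 ]
 [ 0.     0.     0.     1.   ]]
shift cm [  4.52 -25.72  10.42] turn 0.19
```

View pics/w1.png

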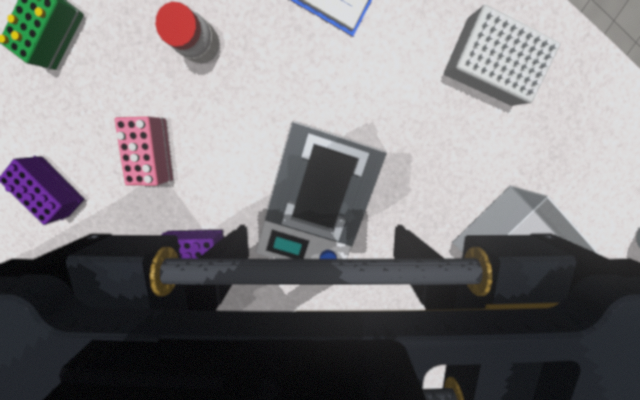

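The wrist view shows the mixer with its bay centred near (330,185) and the pink rack at (143,152). I measure both from here.

```bash
python3 - <<'E'
from h import *
c=dict(np.load("w1.npz")); W=cloud(c,c["T"]@c["hand_eye"]); hsv=cv2.cvtColor(c["color"],cv2.COLOR_RGB2HSV)
roi=np.zeros(W.shape[:2],bool); roi[115:232,265:385]=1
print("dep z",[W[v,u].round(3) for u,v in [(330,185),(335,142),(275,180),(300,215),(143,150),(240,150)]])
K,k=c["camera_matrix"],np.array([float(c["k1"]),0,0,0]); C=c["T"]@c["hand_eye"]
def onplane(px,z):
    s=cv2.undistortPoints(np.asarray(px,float).reshape(-1,1,2),K,k)[:,0]; d=np.c_[s,np.ones(len(s))]@C[:3,:3].T
    return C[:3,3]+d*((z-C[2,3])/d[:,2])[:,None]
def big(m):
    l,lab,st,ce=cv2.connectedComponentsWithStats(m.astype(np.uint8)); i=1+st[1:,4].argmax(); return lab==i
print("bench dz",np.nanmedian(W[60:100,220:280,2]))
rim=roi&(W[...,2]>.054)&(W[...,2]<.07)&(hsv[...,2]>120)&(hsv[...,1]<40)
l,lab,st,ce=cv2.connectedComponentsWithStats(rim.astype(np.uint8))
for i in range(1,l):
    if st[i,4]>30: print("rim part",ce[i].round(),st[i,4],rect(onplane(np.argwhere(lab==i)[:,::-1],.061)))
R=np.argwhere(np.isin(lab,[i for i in range(1,l) if st[i,4]>30]))[:,::-1]; print("rim all",rect(onplane(R,.061)),rect(W[R[:,1],R[:,0]]))
f=big(roi&(hsv[...,2]<50)&(np.arange(400)[:,None]<228)); print("floor",f.sum(),rect(onplane(np.argwhere(f)[:,::-1],.045)))
m=cv2.inRange(hsv,(160,50,60),(178,220,255)); m=cv2.morphologyEx(m,cv2.MORPH_CLOSE,np.ones((7,7)))>0; m=big(m)
t=m&(W[...,2]>.04); print("pink depth",rect(W[t]),"plane",rect(onplane(np.argwhere(t)[:,::-1],.048)))
E
```

```text
dep z [array([ 0.568, -0.197,  0.045]), array([ 0.622, -0.169,  0.061]), array([ 0.532, -0.127,  0.045]), array([ 0.508, -0.184,  0.045]), array([0.47 , 0.049, 0.049]), array([ 0.533, -0.056, -0.001])]
bench dz -7.738169668874972e-05
rim part [336. 150.] 747 [ 608.3 -177.4   84.1   31.9  -75. ]
rim part [289. 209.] 93 [ 510.5 -165.4   19.7    9.9   14.9]
rim part [338. 229.] 44 [ 523.8 -237.7   12.6    7.5  -57.4]
rim all [ 566.4 -188.5  118.6   84.1   14.9] [ 565.9 -188.7  119.7   84.4   14.8]
floor 1413 [ 542.8 -196.8   70.    59.3   14.1]
pink depth [462.2  57.7  95.6  51.6  33.2] plane [463.8  55.5  95.1  53.8  33.3]
```

>>> {"method": "carry_out", "body": {
  "steps": [
    [0.8, -4.3, 0, 0, 0, -0.5, 1],
    [1.6, -8.6, 0, 0, 0, -0.5, 1],
    [2.4, -13, 2, 0, 0, -0.5, 1],
    [3.2, -17.3, 5, 0, 0, -0.5, 1],
    [3.9, -21.6, 9, 0, 0, -0.5, 1],
    [4.6, -25.7, 13, 0, 0, -0.5, 1],
    [4.6, -25.7, 14.4, 0, 0, -0.5, 1],
    [4.6, -25.7, 14.4, 0, 0, -0.5, 1],
    [4.6, -25.7, 14.4, 0, 0, -0.5, 1],
    [4.6, -25.7, 14.4, 0, 0, -0.5, 1]
  ]
}}

```text
time_s: 2.65
position: [0.4623, 0.0538, 0.1215]
ee_rot: [0.0, 0.959, 0.282, 0.001]
force: [0.2, -0.0, 0.4]
finger_gap: 1.002
grip_force: 0.0
```

```bash
python3 - <<'E'
from h import *
c,T,W=snap("w2"); go(T,(.462,.057,.008),33.1)
E
```

```text
t 2.65 pos [0.4623 0.0538 0.1215] yaw 32.76 qd 0.006
shift cm [ 0.14 -0.3  11.35] turn -0.34
```

View pics/w2.png

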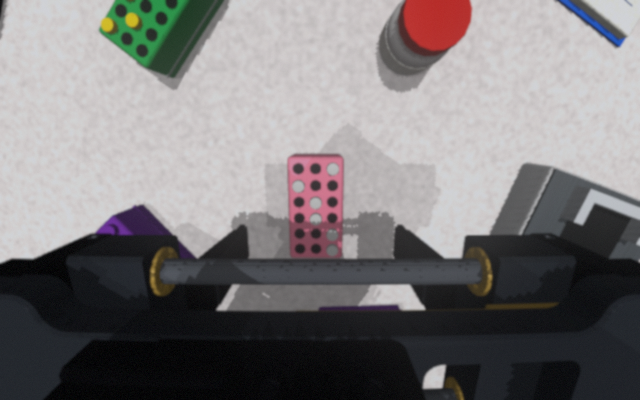

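The picture shows the pink rack squarely between the fingers, with its far end at row 155. I refine the centre from that end's edge.

```bash
python3 - <<'E'
from h import *
c=dict(np.load("w2.npz")); T=c["T"]; W=cloud(c,T@c["hand_eye"]); hsv=cv2.cvtColor(c["color"],cv2.COLOR_RGB2HSV)
m=cv2.inRange(hsv,(160,50,60),(178,220,255)); m=cv2.morphologyEx(m,cv2.MORPH_CLOSE,np.ones((13,13)))>0; m[256:]=0
P=W[m&(W[...,2]>.042)&(W[...,2]<.055)]; r=rect(P); print(r)
L=(P-T[:3,3])@T[:3,:3]; print("tool x max",np.percentile(L[:,0],[98,99.5]),"y lim",np.percentile(L[:,1],[1,99]))
a=np.radians(r[4]); ctr=r[:2]+(r[2]/2-48)*np.array([np.cos(a),np.sin(a)]); print("centre",ctr)
go(T,(ctr[0]/1000,ctr[1]/1000,.008),r[4])
E
```

```text
[509.6  70.1 199.2  75.3  13.8]
tool x max [0.04885126 0.05034771] y lim [-0.02838678  0.01993822]
centre [559.71052884  82.40832641]
shift cm [ 9.73  2.85 11.36] turn 18.96
```

>>> {"method": "carry_out", "body": {
  "steps": [
    [0.2, -0.4, 2, 0, 0, -0.4, 1],
    [0.2, -0.4, 5, 0, 0, -0.4, 1],
    [0.2, -0.4, 8, 0, 0, -0.4, 1],
    [0.2, -0.4, 10, 0, 0, -0.4, 1],
    [0.2, -0.4, 11.3, 0, 0, -0.4, 1],
    [0.2, -0.4, 11.3, 0, 0, -0.4, 1],
    [0.2, -0.4, 11.3, 0, 0, -0.4, 1],
    [0.2, -0.4, 11.3, 0, 0, -0.4, -1],
    [0.2, -0.4, 11.3, 0, 0, -0.4, -1],
    [0.2, -0.4, 11.3, 0, 0, -0.4, -1]
  ]
}}

```text
time_s: 3.95
position: [0.4612, 0.059, 0.0079]
ee_rot: [0.0, 0.958, 0.286, 0.0]
force: [0.4, -0.2, -0.4]
finger_gap: 0.743
grip_force: 0.0
```

>>> {"method": "carry_out", "body": {
  "steps": [
    [0, 0, 0, 0, 0, 0, -1],
    [0, 0, 0, 0, 0, 0, -1],
    [0, 0, 0, 0, 0, 0, -1],
    [0, 0, -1, 0, 0, 0, -1],
    [0, 0, -3, 0, 0, 0, -1],
    [0, 0, -6, 0, 0, 0, -1],
    [0, 0, -10, 0, 0, 0, -1],
    [0, 0, -13, 0, 0, 0, -1],
    [0, 0, -13, 0, 0, 0, -1],
    [0, 0, -13, 0, 0, 0, -1]
  ]
}}

```text
time_s: 5.2
position: [0.4606, 0.059, 0.1371]
ee_rot: [-0.0, 0.958, 0.286, -0.0]
force: [-1.3, 0.9, -1.7]
finger_gap: 0.524
grip_force: 30.0
```

```bash
python3 - <<'E'
from h import *
from bench import ctrl
c,T,W=snap("w3"); s=ctrl.state(); print(s["finger_gap"],s["grip_force"]); hsv=cv2.cvtColor(c["color"],cv2.COLOR_RGB2HSV)
m=cv2.inRange(hsv,(160,50,60),(178,220,255)); m=cv2.morphologyEx(m,cv2.MORPH_OPEN,np.ones((3,3)))>0; m[256:]=0
L=(W-T[:3,3])@T[:3,:3]; ok=m&(np.abs(L[...,2]+.042)<.02)&(np.abs(L[...,1])<.03); Q=L[ok]
print(np.percentile(Q[:,0],[98,99.5]),np.percentile(Q[:,1],[1,99]),np.median(Q[:,2]))
b=[np.median(Q[np.abs(Q[:,0]-x)<.003][:,2]) for x in (.015,.025,.035,.044)]; print("top z along x",b)
go(T,(.561,-.1895,.18),14.9)
E
```

```text
t 5.2 pos [0.4606 0.059  0.1371] yaw 33.23 qd 0.019
0.525168524330629 29.975475668907166
[0.04894111 0.04902813] [-0.0237521   0.02488646] -0.040257210722804374
top z along x [np.float64(-0.040361336090662364), np.float64(-0.04039449926980561), np.float64(-0.04039806345615861), np.float64(-0.0403335112062003)]
shift cm [-5.22 26.29 -4.3 ] turn 18.33
```

View pics/w3.png

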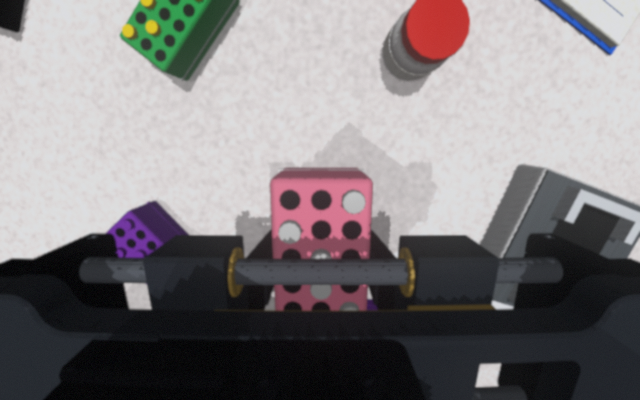

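The rack is held level, 1 mm off-centre along its length, with its underside 7.7 mm below the fingertips. Carrying it over the bay.

>>> {"method": "carry_out", "body": {
  "steps": [
    [0, 1, -2, 0, 0, 0, -1],
    [-0.8, 4, -4.3, 0, 0, 2, -1],
    [-1.6, 8, -4.3, 0, 0, 5, -1],
    [-2.4, 12, -4.3, 0, 0, 8, -1],
    [-3.2, 16, -4.3, 0, 0, 11, -1],
    [-4, 20, -4.3, 0, 0, 14, -1],
    [-4.7, 23.5, -4.3, 0, 0, 17, -1],
    [-5.3, 26.3, -4.3, 0, 0, 18.3, -1],
    [-5.3, 26.3, -4.3, 0, 0, 18.3, -1],
    [-5.3, 26.3, -4.3, 0, 0, 18.3, -1]
  ]
}}

```text
time_s: 6.5
position: [0.5603, -0.1894, 0.1795]
ee_rot: [-0.001, 0.992, 0.13, -0.001]
force: [1.2, 0.7, -2.4]
finger_gap: 0.524
grip_force: 30.0
```

```bash
cat > bay.py <<'E'
from h import *
import sys
from bench import ctrl
c,T,W=snap(sys.argv[1]); s=ctrl.state(); print(s["finger_gap"].round(3),s["grip_force"])
hsv=cv2.cvtColor(c["color"],cv2.COLOR_RGB2HSV); L=(W-T[:3,3])@T[:3,:3]
rim=(W[...,2]>.055)&(W[...,2]<.067)&(hsv[...,2]>110)&(hsv[...,1]<50)&(np.abs(L[...,1])<.06)&(L[...,0]>.02)
rim=cv2.morphologyEx(rim.astype(np.uint8),cv2.MORPH_OPEN,np.ones((3,3)))
l,lab,st,ce=cv2.connectedComponentsWithStats(rim); i=1+st[1:,4].argmax(); Q=W[lab==i]; r=rect(Q)
q=L[lab==i]; print("part",ce[i].round(),st[i,4],r,"z",Q[:,2].mean().round(4),"tool x",np.percentile(q[:,0],[1,99]),"y",np.percentile(q[:,1],[1,99]))
yaw=r[4]+(90 if r[4]<-45 else 0); a=np.radians(yaw); u=np.array([np.cos(a),np.sin(a)])
l_=min(r[2],r[3]); ctr=r[:2]+u*(l_/2-65); print("bay",ctr,yaw)
go(T,(*(ctr-u)/1000,.0527),yaw)
m=cv2.inRange(hsv,(160,50,60),(178,220,255)); m=cv2.morphologyEx(m,cv2.MORPH_OPEN,np.ones((3,3)))>0; m[256:]=0
K=L[m&(np.abs(L[...,2]+.042)<.006)&(np.abs(L[...,1])<.03)]; print("rack end x",np.percentile(K[:,0],99.5),"y",np.percentile(K[:,1],[1,99]),"z",np.median(K[:,2]))
E
python3 bay.py w4
```

```text
t 6.5 pos [ 0.5603 -0.1894  0.1795] yaw 14.95 qd 0.014Traceback (most recent call last):
  File "bay.py", line 4, in <module>
    c,T,W=snap(sys.argv[1]); s=ctrl.state(); print(s["finger_gap"].round(3),s["grip_force"])
                                                   ^^^^^^^^^^^^^^^^^^^^^
AttributeError: 'float' object has no attribute 'round'
```

View pics/w4.png

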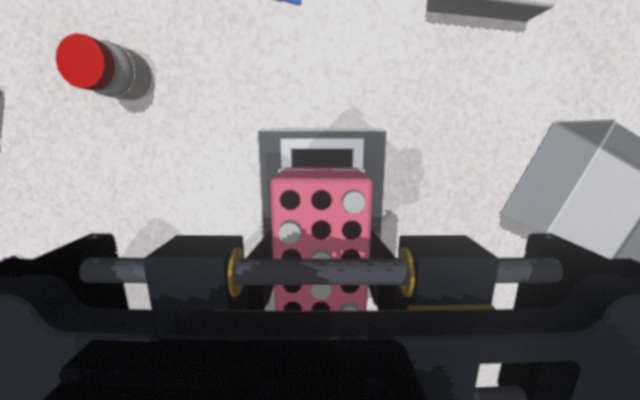

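The picture shows the rack aligned over the bay, with the far rim at columns 281–363, rows 138–168.

```bash
sed -i 's/s\["finger_gap"\].round(3)/s["finger_gap"]/' bay.py; python3 bay.py w5
```

```text
t 6.55 pos [ 0.5604 -0.1892  0.1798] yaw 14.97 qd 0.011
0.5224447628096186 29.975597262382507
part [322. 148.] 1232 [ 609.4 -177.3   84.2   30.2  -75.6] z 0.0609 tool x [0.03632087 0.06539251] y [-0.04045587  0.04295348]
bay [ 561.06770026 -189.70962537] 14.400000000000006
shift cm [-0.03  0.08 12.71] turn 0.57
rack end x 0.04892774674365618 y [-0.02418317  0.02458413] z -0.04027267019791292
```

>>> {"method": "carry_out", "body": {
  "steps": [
    [0, 0.1, 1, 0, 0, 0.3, -1],
    [0, 0.1, 3, 0, 0, 0.3, -1],
    [0, 0.1, 5, 0, 0, 0.3, -1],
    [0, 0.1, 7, 0, 0, 0.3, -1],
    [0, 0.1, 8.5, 0, 0, 0.3, -1],
    [0, 0.1, 9.5, 0, 0, 0.3, -1],
    [0, 0.1, 10.2, 0, 0, 0.3, -1],
    [0, 0.1, 10.2, 0, 0, 0.3, -1],
    [0, 0.1, 10.2, 0, 0, 0.3, -1],
    [0, 0.1, 10.2, 0, 0, 0.3, -1]
  ]
}}

```text
time_s: 7.85
position: [0.5614, -0.1911, 0.0791]
ee_rot: [0.0, 0.992, 0.127, 0.0]
force: [-0.1, -0.4, -1.5]
finger_gap: 0.525
grip_force: 30.0
```

```bash
python3 bay.py w6
```

```text
t 7.85 pos [ 0.5614 -0.1911  0.0791] yaw 14.63 qd 0.001
0.5227654736963921 29.975492656230927
part [317. 156.] 2797 [ 608.1 -177.4   84.6   31.8  -75.3] z 0.0609 tool x [0.0336091  0.06450206] y [-0.04303817  0.04033126]
bay [ 560.60715334 -189.85951508] 14.700000000000003
shift cm [-0.14 -0.14  2.64] turn -0.07
rack end x 0.048912039200844 y [-0.02416775  0.024472  ] z -0.04026331719475759
```

View pics/w6.png

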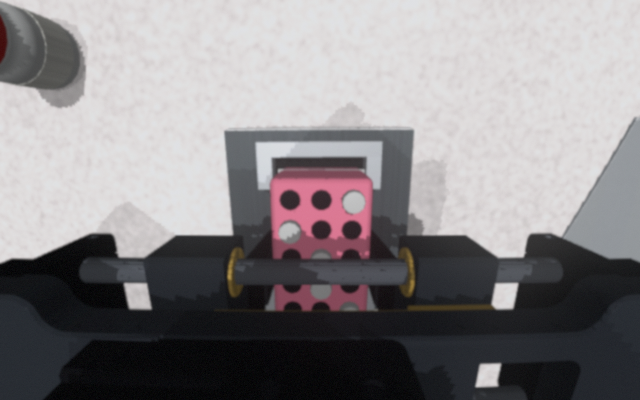

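The rim is at columns 256–382 and the rack is nearly centred. I correct by 1 mm and lower it to the floor.

>>> {"method": "carry_out", "body": {
  "steps": [
    [-0.1, -0.1, 0, 0, 0, 0, -1],
    [-0.1, -0.1, 0.4, 0, 0, 0, -1],
    [-0.1, -0.1, 0.8, 0, 0, 0, -1],
    [-0.1, -0.1, 1.2, 0, 0, 0, -1],
    [-0.1, -0.1, 1.6, 0, 0, 0, -1],
    [-0.1, -0.1, 2.0, 0, 0, 0, -1],
    [-0.1, -0.1, 2.3, 0, 0, 0, -1],
    [-0.1, -0.1, 2.5, 0, 0, 0, -1],
    [-0.1, -0.1, 2.5, 0, 0, 0, -1],
    [-0.1, -0.1, 2.5, 0, 0, 0, -1]
  ]
}}

```text
time_s: 9.15
position: [0.56, -0.1903, 0.0537]
ee_rot: [0.0, 0.992, 0.127, 0.0]
force: [0.9, 0.1, -2.8]
finger_gap: 0.525
grip_force: 30.0
```

```bash
python3 bay.py w7; python3 -c "
from bench import ctrl;print(ctrl.state()['force'])"
```

```text
t 9.15 pos [ 0.56   -0.1903  0.0537] yaw 14.63 qd 0.002
0.526730420319405 29.97571349143982
part [320. 158.] 3862 [ 608.  -177.5   84.7   32.2  -74.8] z 0.0609 tool x [0.03417589 0.06558322] y [-0.0417723  0.0414763]
bay [ 560.81069342 -190.32105084] 15.200000000000003
shift cm [-0.02  0.02  0.1 ] turn -0.57
rack end x 0.048927449949628776 y [-0.02420771  0.02456493] z -0.04028173061633814
[-0.83332111  0.16542028 -2.06127537]
```

Centred to within 1 mm and about 1 mm up. I lower gently until it makes contact.

>>> {"method": "carry_out", "body": {
  "steps": [
    [0, 0, 0.05, 0, 0, 0, -1],
    [0, 0, 0.05, 0, 0, 0, -1],
    [0, 0, 0.1, 0, 0, 0, -1],
    [0, 0, 0.1, 0, 0, 0, -1],
    [0, 0, 0.1, 0, 0, 0, -1],
    [0, 0, 0.1, 0, 0, 0, -1],
    [0, 0, 0.1, 0, 0, 0, -1],
    [0, 0, 0.1, 0, 0, 0, -1],
    [0, 0, 0.1, 0, 0, 0, -1],
    [0, 0, 0.1, 0, 0, 0, -1]
  ]
}}

```text
time_s: 10.45
position: [0.56, -0.1903, 0.0527]
ee_rot: [0.0, 0.992, 0.127, 0.0]
force: [-0.0, -0.3, -0.8]
finger_gap: 0.523
grip_force: 30.0
```

>>> {"method": "carry_out", "body": {
  "steps": [
    [0, 0, 0.02, 0, 0, 0, -1],
    [0, 0, 0.04, 0, 0, 0, -1],
    [0, 0, 0.05, 0, 0, 0, -1],
    [0, 0, 0.05, 0, 0, 0, -1],
    [0, 0, 0.05, 0, 0, 0, -1],
    [0, 0, 0.05, 0, 0, 0, -1],
    [0, 0, 0.05, 0, 0, 0, -1],
    [0, 0, 0.05, 0, 0, 0, -1],
    [0, 0, 0.05, 0, 0, 0, -1],
    [0, 0, 0.05, 0, 0, 0, -1]
  ]
}}

```text
time_s: 11.7
position: [0.56, -0.1903, 0.0526]
ee_rot: [0.0, 0.992, 0.127, 0.0]
force: [-2.5, -0.2, 6.1]
finger_gap: 0.522
grip_force: 30.0
```

Contact made at 6 N. Releasing, then rising straight up.

>>> {"method": "carry_out", "body": {
  "steps": [
    [0, 0, 0, 0, 0, 0, 0.2],
    [0, 0, 0, 0, 0, 0, 0.4],
    [0, 0, 0, 0, 0, 0, 0.6],
    [0, 0, 0, 0, 0, 0, 0.6],
    [0, 0, 0, 0, 0, 0, 0.6],
    [0, 0, -1, 0, 0, 0, 0.6],
    [0, 0, -4, 0, 0, 0, 0.6],
    [0, 0, -8, 0, 0, 0, 0.6],
    [0, 0, -13, 0, 0, 0, 0.6],
    [0, 0, -15, 0, 0, 0, 0.6]
  ]
}}

```text
time_s: 12.95
position: [0.5606, -0.1905, 0.2059]
ee_rot: [0.001, 0.992, 0.127, 0.002]
force: [-0.2, -1.1, -0.5]
finger_gap: 0.804
grip_force: 0.0
```

>>> {"method": "carry_out", "body": {
  "steps": [
    [-1, 0, 0, 0, 0, 0, 0.6],
    [-3, 0, -2, 0, 0, 0, 0.6],
    [-5, 0, -4, 0, 0, 0, 0.6],
    [-7, 0, -4, 0, 0, 0, 0.6],
    [-8, 0, -4, 0, 0, 0, 0.6],
    [-8, 0, -4, 0, 0, 0, 0.6],
    [-8, 0, -4, 0, 0, 0, 0.6],
    [-8, 0, -4, 0, 0, 0, 0.6],
    [-8, 0, -4, 0, 0, 0, 0.6],
    [-8, 0, -4, 0, 0, 0, 0.6]
  ]
}}

```text
time_s: 14.2
position: [0.4827, -0.2104, 0.2421]
ee_rot: [0.0, 0.992, 0.127, -0.0]
force: [-0.8, 0.5, -0.3]
finger_gap: 0.8
grip_force: 0.0
```

```bash
python3 - <<'E'
from h import *
c,T,W=snap("w8"); hsv=cv2.cvtColor(c["color"],cv2.COLOR_RGB2HSV)
m=cv2.inRange(hsv,(160,50,60),(178,220,255)); m=cv2.morphologyEx(cv2.morphologyEx(m,cv2.MORPH_OPEN,np.ones((3,3))),cv2.MORPH_CLOSE,np.ones((13,13)))>0
P=W[m&(W[...,2]>.088)&(W[...,2]<.097)]; print("rack top",rect(P),np.median(P[:,2]))
A=np.c_[P[:,:2]-P[:,:2].mean(0),np.ones(len(P))]; print("tilt",np.linalg.lstsq(A,P[:,2],rcond=None)[0].round(4))
E
```

```text
t 14.2 pos [ 0.4827 -0.2104  0.2421] yaw 14.65 qd 0.002
rack top [ 561.  -190.    95.4   50.2   14.3] 0.09304447310943342
tilt [0.0019 0.0002 0.093 ]
```

View pics/w8.png

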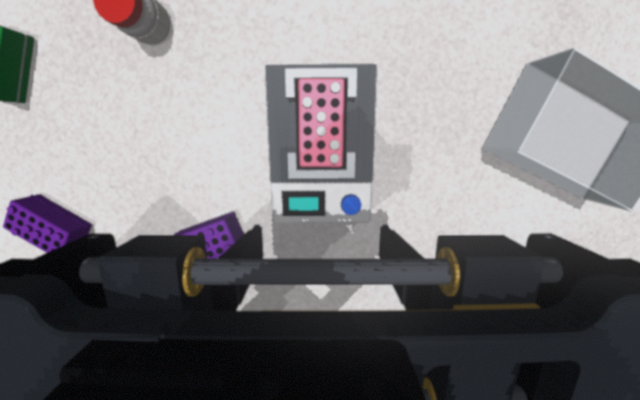

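The picture shows the pink rack inside the rim at (321,122). Its top is at 93 mm, as expected when seated, and it is level, square and centred. The jar and green rack haven't been touched. Handing in.

```bash
python3 -c "
from bench import ctrl;print(ctrl.close_job())"
```

```text
the job is handed in; nothing more can be done
None
```

The pink rack is seated flat, square and released in the mixer bay; the arm is clear, the green rack and jar were left alone, and the job was handed in at about 14 s.

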